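# Roll the clay roller onto the line of the work board

### The job

Push the thick wooden clay roller sideways across the grey work board with your fingertips, so that it rolls (not just slides) over to the black inlaid line and comes to rest lying along the line, centred over it. Do not lift it off the board, and leave the thin dowel and the other things on the bench where they are.

Things in the scene. Friction and masses are not known exactly. Their poses are not given: they have to be found in the camera images.
- roller_center (a point): thick clay roller: a plain solid cylinder of medium brown wood, diameter 40 mm, length 150 mm, about 0.14 kg, lying on the work board roughly parallel to the black line, on either side of it. This point is the middle of its axis, 20 mm above the board's top (32 mm above the bench). Its x axis is the cylinder's long axis; its y and z axes turn as it rolls. The roller does not run on by itself: rolling friction stops it at once when it was rolling slowly.
- line_mid (a point): middle of the straight black line inlaid flush in the grey work board, at the board's top surface, 12 mm above the bench. The line is 6 mm wide and 238 mm long and runs along this point's x axis, through the middle of the board; y points across the board, level, at right angles to the line; z is up. The board is a flat slab fixed to the bench, 240 mm along the line, 300 mm across it and 12 mm thick.
- dowel_center (a point): thin dowel: plain light wooden cylinder, diameter 14 mm, length 110 mm, lying on the board on the other side of the line from the roller; to be left alone. This point is the middle of its axis, 7 mm above the board's top; x is its long axis.
- jar: closed round white jar with a metal cap, diameter 60 mm, height 85 mm, standing on the bench left of the board; to be left alone. Origin at the centre of its underside.
- hammer: small hammer 240 mm long, lying on the bench right of the board; to be left alone. Origin at the middle of its underside, x along the handle towards the head.
- block: square steel bench block 70 mm wide on a 90 mm black rubber base, 32 mm high in all, on the bench left of the board; to be left alone. Origin at the centre of its underside.

How it is judged:
By the outcome, as a careful person would: the job done as asked, in the order asked, and still so for the second after the job is handed in, with the robot touching nothing.
It also fails if it takes over 48 s, if anything falls off the work surface, if the arm or the gripper's body presses on something with over 40 N, if the wrist force passes 120 N, or if a joint passes its speed limit or range.

### The arm

A 7-joint arm with a two-finger parallel gripper is mounted at the origin on the work surface. World frame = base frame: x ahead of the robot, y to its left, z up, the work surface at z = 0. Lengths are in m, angles in rad, forces in N, time in s.
With the tool pointing down it reaches from about 0.425 to 0.925 m from the base axis. Payload 6.8 kg.
Tool frame: the origin (TCP) lies on the centre line of the jaws, within the pads' length; the fingertips stand 8 mm ahead of it and the grasp point (between the pads) lies 11 mm behind it (r.finger_overhang is the distance from the TCP to the fingertips, in m); x points along the fingers, z is the direction in which the jaws open and shut, and the axes are right-handed (so a half turn about x gives the same grasp; the last joint's range is limited). The gripper opens to 85 mm and grips with 20 to 120 N. Pads are 22 mm wide; open, the fingers measure 114 mm over their backs; the gripper's body (76 mm by 85 mm) begins 54 mm behind the grasp point. The pads swing forward as they close: fully open they stand 13 mm farther back than shut.
Start: joints at [-1.428, 0.477, 0.022, 1.555, -0.011, 1.109, -0.083], TCP at [0.168, 0.654, 0.239] pointing down, gripper open.
Joint ranges: [-2.96, 2.96], [-0.34, 2.1], [-1.41, 1.46], [0.24, 2.44], [-1.37, 4.51], [0.17, 1.92], [-2.96, 2.96]. Speed limits (rad/s): [2.39, 2.39, 3.14, 3.14, 3.14, 3.14, 3.14].

### API

Orientations are given as a rotation vector (axis times angle).
In Python, from bench import r gives the robot as it stands. The module is installed in compiled form; this text tells all that it offers.
- The arm moves only by the tool play_rows, never from a script. Its argument "plan" is a list of rows, each a list of 5 numbers: the opening, from -1 (shut) to 1 (fully open), then the shift along the world's x, y, z in m, then the turn about the world's z in rad. A call has 1 to 10 rows; each row is the pose to reach, as a shift and turn from the pose commanded when the call began; what a row does not reach only later rows make up. A row lasts 1/10 s, in which the tool goes at most 50 mm and 8.59 degrees, less where a joint would pass 70% of its speed; a pose out of reach is approached as far as the arm can. A call with a gripper value outside its range is refused whole. The fingers move at their own pace and stop on an object; "force" is the grip in N (left out, the last holds). Time passes only in rows, so rows that repeat a pose let the fingers close. It gives the time, the measured TCP pose, the force and the opening at its end, in the units of the state.
- r.get_obs(): the state, without advancing time (a new reading comes with each control period).
- r.grab_frame(name): name is "scene" or "top"; returns a dict with "pixels" (400x640x3 uint8, blue, green, red), "z_map" (400x640 float32, m along the optical axis (not along the pixel's ray), 0 where there is no reading), "vfov" (degrees; the focal length in pixels is half the picture's height over the tangent of half this angle, whatever the lens; pixels are square), "cx", "cy" (the principal point, pixels), "R" (3x3) and "t" (3): a world point X has camera coordinates R X + t. Camera axes: x right, y down, z forward; pixel columns grow to the right and rows downward; lengths in m; the calibration is good to about 2 mm. A picture is of the moment at which its call begins.
- r.hand_in(): hands the job in, once; it reports no verdict.
Trained networks look in a picture, given as the dict that the camera call returned (one of the last four; its "shot" number tells which), for a name from the list of things; names that differ only in an ending like _2 or _b are one class to them, and where a whole thing is asked for, a point or a joint stands for the part that bears it (a point fixed in the world has none). Each returns a list of dicts, best first, with "conf" (0 to 1); they miss things now and then, are a little off and sometimes report something else, mostly with a low value. They report only what shows in the picture. A call takes as long as a camera call.
- r.outline_of(picture, label): "mask" (400x640 bool, what is visible of it) and "bbox" ([left, top, right, bottom] as shares, 0 to 1, of the picture: columns of its width, rows of its height, round what is visible of it).
- r.pinpoint(picture, label): "position" ([column, row] as shares, 0 to 1, of the picture: columns of its width, rows of its height: a listed point, or the origin of a listed thing).
The state is a dict: "clock": time; "joints": joint angles; "qvel": joint speeds; "tau": joint torques, N m; "tcp_pos": TCP position; "orientation": TCP orientation; "contact_force": force on the tool from outside, world axes, zero at the start; "moment": the same for the moment, N m; "grip_width": finger opening in m.
Only numpy, scipy, OpenCV 4.12 (cv2) and the standard library are available. Lean on these libraries where they do the work, as an engineer would, in place of code of your own. Each camera call takes 0.05 s, during which the arm holds its last target.

## Working session

There is one attempt and no reset: what is moved stays moved. The work goes in short steps, Python scripts to look and compute and a tool call to move; the robot and the scene stay as the last step left them, time stands still between calls to the robot, and variables do not carry over. Pictures are saved under pics/ and viewed, and the job is handed in when it is done.

Besides the shell and the picture viewer there is one more tool, called after "Emit:" as name(argument=value, ...) on one line, values as JSON. play_rows: Moves the arm, as the interface text tells. Its arguments: {"type":"object","properties":{"plan":{"type":"array","items":{"type":"array","items":{"type":"number"}}},"force":{"type":"number"}},"required":["plan"]}

```bash
mkdir -p pics; cat > h.py <<'E'
import numpy as np,cv2
from bench import r
def K(p):
    f=p["pixels"].shape[0]/2/np.tan(np.radians(p["vfov"])/2); return f,p["cx"],p["cy"]
def ray(p,u,v,z):
    f,cx,cy=K(p); R=np.array(p["R"]);t=np.array(p["t"])
    d=R.T@np.array([(u-cx)/f,(v-cy)/f,1]); o=-R.T@t
    return o+d*(z-o[2])/d[2]
def cloud(p):
    f,cx,cy=K(p); z=p["z_map"]; v,u=np.mgrid[0:400,0:640]
    c=np.stack([(u-cx)/f*z,(v-cy)/f*z,z],-1)
    return (c-np.array(p["t"]))@np.array(p["R"])
def proj(p,X):
    f,cx,cy=K(p); c=np.array(p["R"])@np.array(X)+np.array(p["t"]); return c[0]/c[2]*f+cx,c[1]/c[2]*f+cy
E
python3 - <<'E'
from h import *
o=r.get_obs(); print(o)
print(r.finger_overhang)
for n in("top","scene"):
    p=r.grab_frame(n); cv2.imwrite(f"pics/{n}0.png",p["pixels"]); print(n,p["vfov"],p["cx"],p["cy"],p["R"],p["t"])
    for l,z in(("roller_center",.032),("line_mid",.012),("dowel_center",.019),("jar",0),("hammer",0),("block",0)):
        for d in r.pinpoint(p,l)[:2]:
            u,v=d["position"][0]*640,d["position"][1]*400
            print(l,d["conf"],u,v,ray(p,u,v,z).round(4))
        for d in r.outline_of(p,l)[:1]:
            m=d["mask"]; P=cloud(p)[m&(p["z_map"]>0)]
            if len(P): print("  mask",d["conf"],m.sum(),np.median(P,0).round(3),P.min(0).round(3),P.max(0).round(3))
E
```

```text
{'clock': 0.0, 'joints': array([-1.42809984,  0.47776548,  0.02237709,  1.55647901, -0.01151483,
        1.1092976 , -0.08310828]), 'qvel': array([ 1.05542615e-03,  8.19147875e-04,  1.11900611e-03, -2.24484862e-06,
       -4.44869773e-04, -2.06721320e-04,  1.52432509e-03]), 'tau': array([-5.25512041e-04, -5.96463311e+01,  1.60773519e+00, -2.81187218e+01,
        1.24431317e-02,  9.46426706e-03, -3.08325632e-06]), 'tcp_pos': array([0.16740508, 0.65330299, 0.23833801]), 'orientation': array([-1.02368737,  1.31885456,  1.02164806]), 'contact_force': array([-0.79585157,  0.85010912,  0.04783167]), 'moment': array([-0.03965762,  0.01652144,  0.02608969]), 'grip_width': 0.08539072630196082}
0.008
top 47.158680031601705 315.9755274614732 194.25826951224965 [[ 0.01723929 -0.99969919 -0.01744541]
 [-0.9975288  -0.01600805 -0.06841072]
 [ 0.06811088  0.01858165 -0.9975047 ]] [0.00369075 0.53843606 1.23485694]
roller_center 0.91 329.984 173.2 [ 0.5952 -0.0246  0.032 ]
  mask 0.57 826 [ 0.594 -0.024  0.048] [ 0.519 -0.052  0.008] [0.675 0.004 0.058]
line_mid 0.96 309.88800000000003 173.679999999
[... 1000 characters left out ...]
 0.029 0.054]
line_mid 0.76 338.816 218.52 [0.5951 0.0435 0.012 ]
  mask 0.57 6768 [0.622 0.008 0.01 ] [ 0.454 -0.136 -0.005] [0.737 0.211 0.05 ]
dowel_center 0.59 347.00800000000004 199.4 [0.5694 0.1155 0.019 ]
  mask 0.56 210 [0.572 0.108 0.021] [0.515 0.094 0.01 ] [0.623 0.123 0.027]
jar 0.76 379.20000000000005 161.8 [0.5158 0.3618 0.    ]
  mask 0.84 601 [0.522 0.361 0.048] [ 0.448  0.348 -0.003] [0.542 0.424 0.087]
hammer 0.71 199.872 332.68 [ 0.5878 -0.3889  0.    ]
  mask 0.92 2272 [ 0.635 -0.387  0.022] [ 0.483 -0.447 -0.002] [ 0.723 -0.31   0.028]
block 0.58 432.57599999999996 171.0 [0.6662 0.4044 0.    ]
  mask 0.76 782 [0.676 0.37  0.021] [ 0.608  0.346 -0.004] [0.713 0.492 0.034]
```

```bash
python3 - <<'E'
from h import *
a=cv2.imread("pics/top0.png"); cv2.imwrite("pics/top0c.png",cv2.resize(a[90:270,180:420],(800,600),interpolation=cv2.INTER_CUBIC))
E
```

```text
(no output)
```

View pics/top0.png

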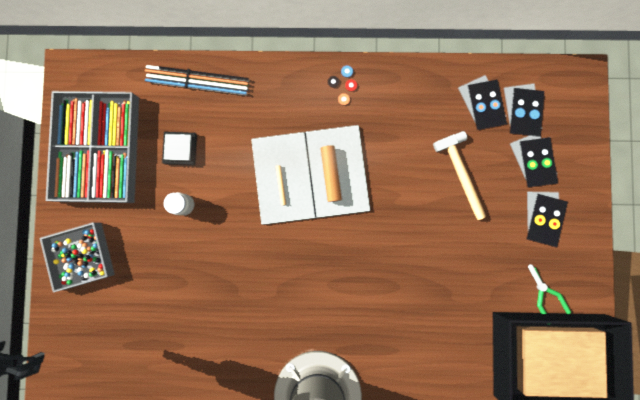

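View pics/scene0.png

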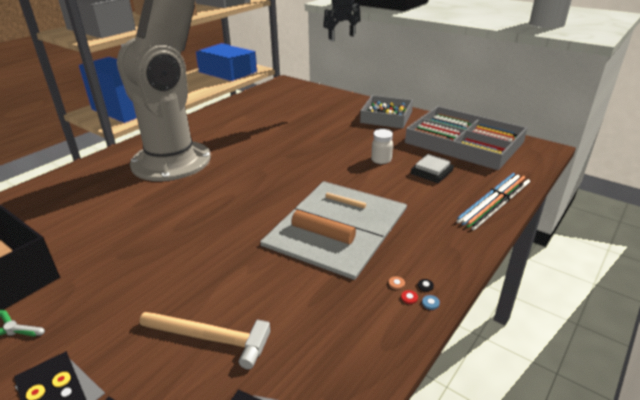

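```bash
sleep 1
```

```text
(no output)
```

View pics/top0c.png

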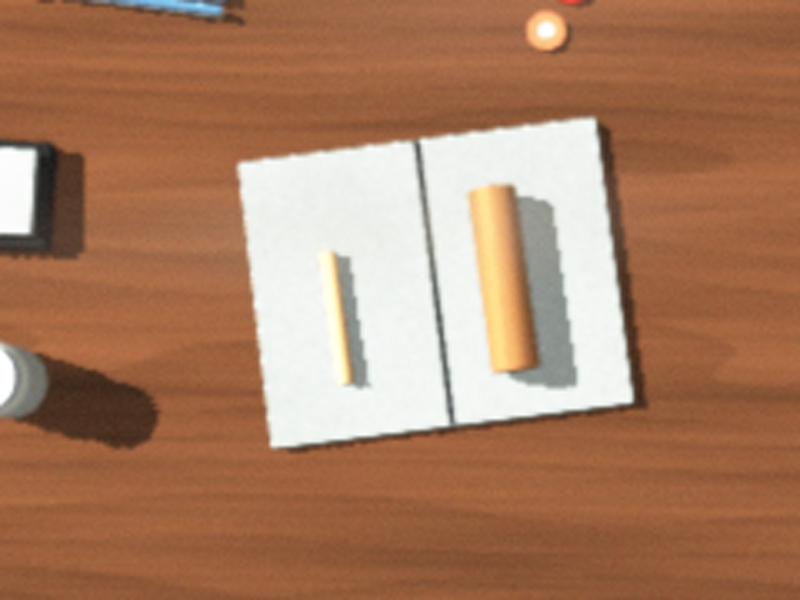

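```bash
cat >> h.py <<'E'
from scipy.optimize import least_squares
from scipy.spatial.transform import Rotation as Ro
def fitline(P):
    c=P.mean(0); _,_,V=np.linalg.svd(P-c); d=V[0]; d=d if d[0]>0 else -d; return c,d
def measure(p,verbose=True):
    out={}
    C=cloud(p); z=C[...,2]; px=p["pixels"].astype(float); g=px.mean(2)
    # line: dark pixels on board, weighted by darkness, per row
    R0=np.array(p["R"]);f,cx,cy=K(p)
    W=np.array([ray(p,u,v,.012) for v in range(110,240) for u in range(240,380)]).reshape(130,140,3)
    sub=g[110:240,240:380]
    a,b=proj(p,(.6,.033,.012)),None
    pts=[]
    for v in range(138,213):
        uc=305.1+(v-132)*(315.6-305.1)/85.5
        us=np.arange(int(uc)-4,int(uc)+6); w=g[v,us]; w=np.clip(np.median(w)-12-w,0,None)
        if w.sum()>20: pts.append(ray(p,(us*w).sum()/w.sum(),v,.012))
    pts=np.array(pts); out["npts"]=len(pts)
    if len(pts)>10:
        c,d=fitline(pts[:,:2]); out["line_c"]=c; out["line_yaw"]=np.degrees(np.arctan2(d[1],d[0])); 
    return out
def roller(p):
    C=cloud(p); m=r.outline_of(p,"roller_center"); m=m[0]["mask"]; P=C[m&(p["z_map"]>0)]
    P=P[(P[:,2]>.036)&(P[:,2]<.058)]
    def res(q):
        x0,y0,th,zc=q; n=np.array([-np.sin(th),np.cos(th)])
        s=(P[:,:2]-[x0,y0])@n; return np.hypot(s,P[:,2]-zc)-.02
    x0=P[:,0].mean(); s=least_squares(lambda q:res([x0,q[0],q[1],q[2]]),[np.median(P[:,1]),0,.032],loss="soft_l1",f_scale=.002)
    y0,th,zc=s.x; d=np.array([np.cos(th),np.sin(th)])
    t=(P[:,:2]-[x0,y0])@d; lo,hi=np.percentile(t,[1,99])
    c=np.array([x0,y0])+d*(lo+hi)/2
    # silhouettes: colour mask
    return c,np.degrees(th),zc,(lo,hi),len(P)
E
python3 - <<'E'
from h import *
for n in("top","scene"):
    p=r.grab_frame(n); 
    print(n,-np.array(p["R"]).T@p["t"])
    if n=="top": print(measure(p))
    print(roller(p))
    C=cloud(p); b=r.outline_of(p,"line_mid")[0]["mask"]; P=C[b]
    g=p["pixels"].astype(float); 
    # board: grey bright low saturation
    sat=g.max(2)-g.min(2); m=(np.abs(C[...,2]-.012)<.008)&(sat<30)&(C[...,0]>.4)&(C[...,0]<.8)&(C[...,1]>-.2)&(C[...,1]<.26)
    if n=="top": m&=(g.mean(2)>60)
    ct=max(cv2.findContours(m.astype(np.uint8),cv2.RETR_EXTERNAL,cv2.CHAIN_APPROX_NONE)[0],key=cv2.contourArea)[:,0]
    pts=np.array([ray(p,u,v,.012)[:2] for u,v in ct],np.float32)
    print(n,cv2.minAreaRect(pts), np.median(C[m],0))
    k=p["pixels"].astype(float); hsv=cv2.cvtColor(p["pixels"],cv2.COLOR_BGR2HSV)
    rm=r.outline_of(p,"roller_center")[0]["mask"]
    ys,xs=np.nonzero(rm); print("centroid",xs.mean(),ys.mean(), ray(p,xs.mean(),ys.mean(),.032))
E
```

```text
top [ 0.45293467 -0.01063673  1.2686748 ]
{'npts': 75, 'line_c': array([0.59190609, 0.03027824]), 'line_yaw': np.float64(8.188967694657396)}
(array([ 0.59357258, -0.0251527 ]), np.float64(8.31005926936418), np.float64(0.03147971609480016), (np.float64(-0.07276007087124495), np.float64(0.07289844091449503)), 770)
top ((0.5931226015090942, 0.030124589800834656), (0.2414003163576126, 0.3007126450538635), 8.135671615600586) [0.59343736 0.04089998 0.01152481]
centroid 330.0940594059406 173.37128712871288 [ 0.5947729  -0.02491895  0.032     ]
scene [ 1.12608589 -0.72001032  0.68188889]
(array([ 0.59969742, -0.02563547]), np.float64(8.349545740354888), np.float64(0.029828967645506892), (np.float64(-0.0789939885219223), np.float64(0.06905266377067196)), 764)
scene ((0.601646900177002, 0.02517038583755493), (0.24161334335803986, 0.3052915930747986), 8.173600196838379) [0.62357104 0.00970555 0.0102971 ]
centroid 323.45297670405523 226.94391716997413 [ 0.60171826 -0.02706732  0.032     ]
```

```bash
python3 - <<'E'
from h import *
o=r.get_obs(); M=Ro.from_rotvec(o["orientation"]).as_matrix(); print(M.round(4))
z=M[:,2]; print("jaw yaw",np.degrees(np.arctan2(z[1],z[0])), "need turn", [(8.15+k-np.degrees(np.arctan2(z[1],z[0])))for k in(0,180,-180)])
print(np.array([.594,-.025])-o["tcp_pos"][:2])
E
```

```text
[[ 0.     -0.9687  0.2482]
 [ 0.      0.2482  0.9687]
 [-1.      0.      0.    ]]
jaw yaw 75.6266354046926 need turn [np.float64(-67.4766354046926), np.float64(112.5233645953074), np.float64(-247.47663540469262)]
[ 0.42646961 -0.67888642]
```

Emit:
play_rows(plan=[[1, 0.428, -0.685, 0, -1.178], [1, 0.428, -0.685, 0, -1.178], [1, 0.428, -0.685, 0, -1.178], [1, 0.428, -0.685, 0, -1.178], [1, 0.428, -0.685, 0, -1.178], [1, 0.428, -0.685, 0, -1.178], [1, 0.428, -0.685, 0, -1.178], [1, 0.428, -0.685, 0, -1.178], [1, 0.428, -0.685, 0, -1.178], [1, 0.428, -0.685, 0, -1.178]])

```text
clock: 2.7
tcp_pos: [0.4332, 0.2282, 0.2397]
orientation: [-0.111, 1.567, 0.112]
contact_force: [1.0, 0.3, 1.2]
grip_width: 0.0855
```

Emit:
play_rows(plan=[[1, 0.04, -0.065, 0, 0], [1, 0.08, -0.13, -0.03, 0], [1, 0.12, -0.195, -0.06, 0], [1, 0.155, -0.255, -0.09, 0], [1, 0.155, -0.255, -0.13, 0], [1, 0.155, -0.255, -0.13, 0], [1, 0.155, -0.255, -0.13, 0], [1, 0.155, -0.255, -0.13, 0], [1, 0.155, -0.255, -0.13, 0], [1, 0.155, -0.255, -0.13, 0]])

```text
clock: 3.7
tcp_pos: [0.5877, -0.0236, 0.11]
orientation: [-0.112, 1.567, 0.114]
contact_force: [0.1, 0.6, -0.1]
grip_width: 0.0852
```

```bash
cat >> h.py <<'E'
N=np.array([-np.sin(np.radians(8.15)),np.cos(np.radians(8.15))]); D=np.array([N[1],-N[0]]); LC=np.array([.593,.0303])
def st():
    o=r.get_obs(); M=Ro.from_rotvec(o["orientation"]).as_matrix(); z=M[:,2]; z=z if z[0]>0 else -z
    e=o["tcp_pos"][:2]-LC
    print("t",round(o["clock"],2),"tcp",o["tcp_pos"].round(4),"across",(e@N).round(4),"along",(e@D).round(4),"jawyaw",np.degrees(np.arctan2(z[1],z[0])).round(2),"tilt",np.degrees(z[2]).round(2),"fx",M[:,0].round(4),"F",o["contact_force"].round(2),"M",o["moment"].round(2))
E
python3 - <<'E'
from h import *
st()
p=r.grab_frame("top"); cv2.imwrite("pics/top1.png",cv2.resize(p["pixels"][90:270,180:420],(800,600),interpolation=cv2.INTER_CUBIC))
q=r.grab_frame("scene"); cv2.imwrite("pics/sc1.png",cv2.resize(q["pixels"][130:310,220:460],(800,600),interpolation=cv2.INTER_CUBIC))
E
```

```text
t 3.7 tcp [ 0.5877 -0.0236  0.11  ] across -0.0526 along -0.0129 jawyaw 8.23 tilt 0.06 fx [ 9.0e-04  1.1e-03 -1.0e+00] F [ 0.13  0.61 -0.15] M [ 0.01 -0.06 -0.01]
```

```bash
sleep 0
```

```text
(no output)
```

View pics/top1.png

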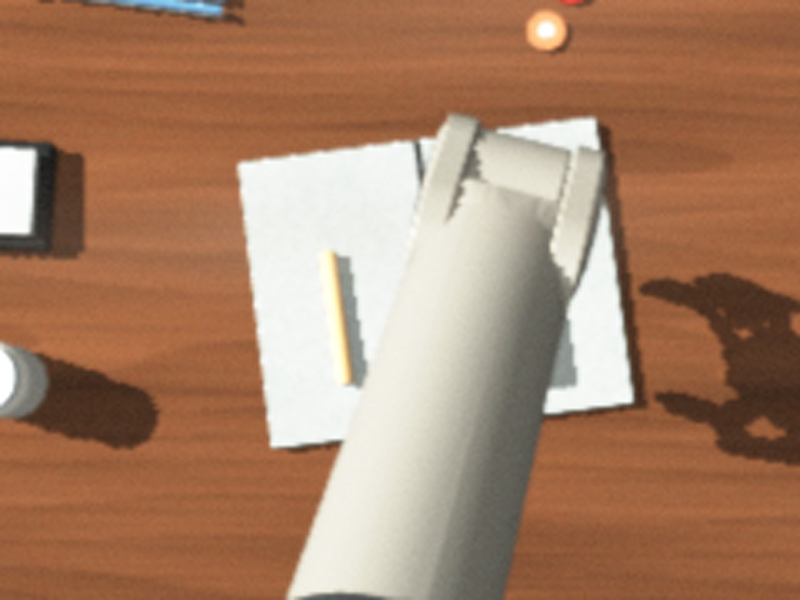

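View pics/sc1.png

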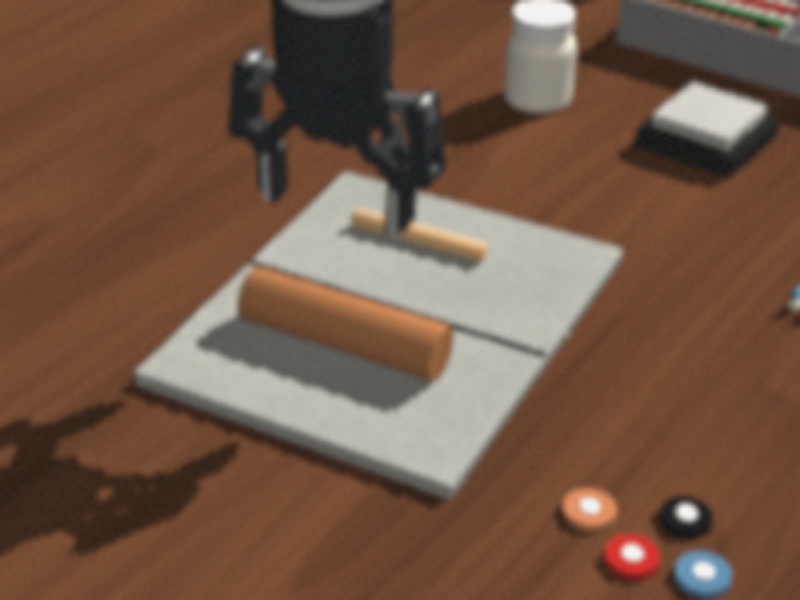

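Emit:
play_rows(plan=[[1, 0.0147, -0.0074, -0.01, 0], [1, 0.0147, -0.0074, -0.03, 0], [1, 0.0147, -0.0074, -0.044, 0], [1, 0.0147, -0.0074, -0.046, 0], [1, 0.0147, -0.0074, -0.046, 0]])

```text
clock: 4.3
tcp_pos: [0.6017, -0.0319, 0.0633]
orientation: [-0.112, 1.569, 0.112]
contact_force: [-0.3, 0.7, 0.1]
grip_width: 0.0855
```

```bash
python3 - <<'E'
from h import *
st()
q=r.grab_frame("scene"); cv2.imwrite("pics/sc2.png",cv2.resize(q["pixels"][150:270,250:410],(800,600),interpolation=cv2.INTER_CUBIC)); print(roller(q))
E
```

```text
t 4.3 tcp [ 0.6017 -0.0319  0.0633] across -0.0628 along -0.0002 jawyaw 8.18 tilt -0.04 fx [-8.e-04  3.e-04 -1.e+00] F [-0.34  0.68  0.08] M [0.03 0.05 0.02]
(array([ 0.60099024, -0.02536208]), np.float64(8.497405189316275), np.float64(0.029890364769288972), (np.float64(-0.07673699691385306), np.float64(0.06859231892885706)), 732)
```

View pics/sc2.png

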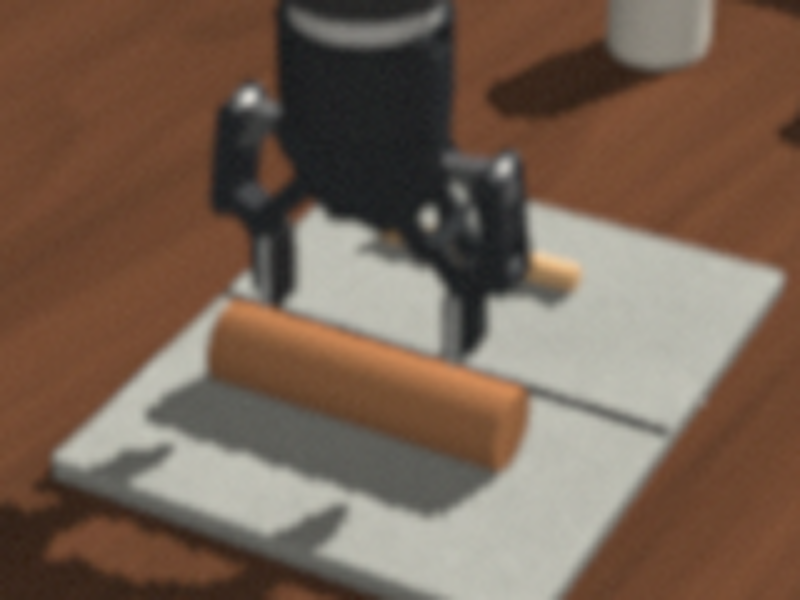

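Emit:
play_rows(plan=[[1, 0, 0, -0.004, 0], [1, 0, 0, -0.006, 0], [1, 0, 0, -0.006, 0]])

```text
clock: 4.7
tcp_pos: [0.602, -0.0325, 0.0572]
orientation: [-0.111, 1.568, 0.112]
contact_force: [0.3, 0.0, 0.2]
grip_width: 0.0853
```

Emit:
play_rows(plan=[[1, 0, 0, -0.002, 0], [1, 0, 0, -0.004, 0], [1, 0, 0, -0.004, 0]])

```text
clock: 5.0
tcp_pos: [0.6019, -0.0326, 0.053]
orientation: [-0.111, 1.568, 0.111]
contact_force: [0.6, 0.3, -0.2]
grip_width: 0.0857
```

Emit:
play_rows(plan=[[1, 0, 0, -0.002, 0], [1, 0, 0, -0.004, 0], [1, 0, 0, -0.004, 0]])

```text
clock: 5.3
tcp_pos: [0.6019, -0.0325, 0.0489]
orientation: [-0.112, 1.568, 0.112]
contact_force: [-0.1, -0.8, 0.3]
grip_width: 0.0858
```

```bash
python3 - <<'E'
from h import *
st()
q=r.grab_frame("scene"); cv2.imwrite("pics/sc3.png",cv2.resize(q["pixels"][150:270,250:410],(800,600),interpolation=cv2.INTER_CUBIC)); print(roller(q))
E
```

```text
t 5.3 tcp [ 0.6019 -0.0325  0.0489] across -0.0634 along -0.0001 jawyaw 8.14 tilt -0.03 fx [-5.e-04 -0.e+00 -1.e+00] F [-0.12 -0.84  0.3 ] M [-0.03  0.   -0.03]
(array([ 0.6003224 , -0.02548025]), np.float64(8.46125475392658), np.float64(0.029737234468413063), (np.float64(-0.07932619457649058), np.float64(0.06722799748518953)), 663)
```

View pics/sc3.png

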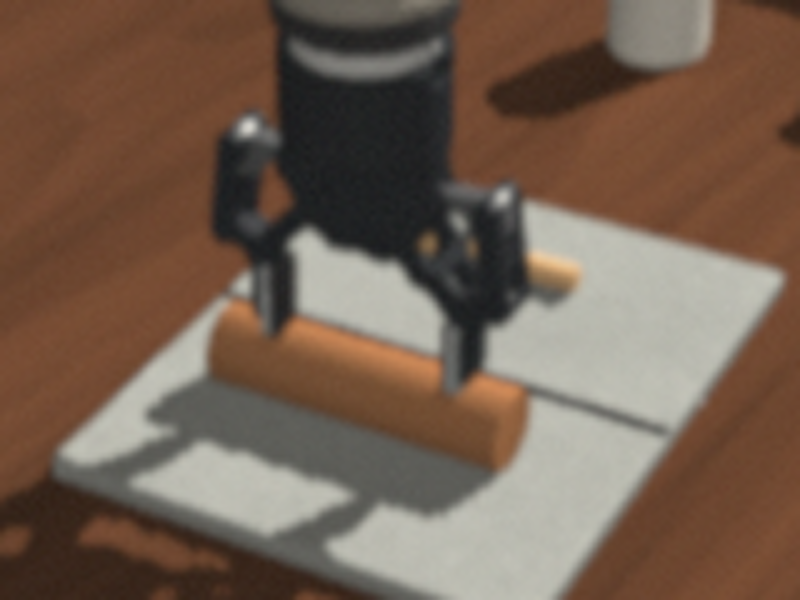

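Emit:
play_rows(plan=[[1, 0, 0, -0.001, 0], [1, 0, 0, -0.002, 0]])

```text
clock: 5.6
tcp_pos: [0.6022, -0.0325, 0.0473]
orientation: [-0.111, 1.568, 0.111]
contact_force: [-0.1, 0.2, 0.4]
grip_width: 0.0852
```

Emit:
play_rows(plan=[[1, 0, 0, -0.001, 0], [1, 0, 0, -0.001, 0]])

```text
clock: 5.8
tcp_pos: [0.6023, -0.0328, 0.0468]
orientation: [-0.111, 1.568, 0.111]
contact_force: [-1.4, -0.4, 5.3]
grip_width: 0.0855
```

Emit:
play_rows(plan=[[1, 0, 0, -0.0005, 0], [1, -0.0003, 0.002, -0.0005, 0], [1, -0.0009, 0.006, -0.0005, 0], [1, -0.0014, 0.01, -0.0005, 0], [1, -0.002, 0.014, -0.0005, 0], [1, -0.002, 0.014, -0.0005, 0]])

```text
clock: 6.4
tcp_pos: [0.6001, -0.0183, 0.0468]
orientation: [-0.111, 1.568, 0.112]
contact_force: [-3.1, -0.7, 10.0]
grip_width: 0.0855
```

```bash
python3 - <<'E'
from h import *
st()
q=r.grab_frame("scene"); x=roller(q); print(x,"across",(x[0]-LC)@N)
E
```

```text
t 6.4 tcp [ 0.6001 -0.0183  0.0468] across -0.0491 along 0.0002 jawyaw 8.15 tilt 0.01 fx [ 0.e+00  6.e-04 -1.e+00] F [-3.11 -0.65 10.05] M [-0.04  0.72 -0.04]
(array([ 0.59848697, -0.0182646 ]), np.float64(8.35356124617102), np.float64(0.029881305314614644), (np.float64(-0.07979095310463764), np.float64(0.06822898085267202)), 697) across -0.0488519777208193
```

Emit:
play_rows(plan=[[1, -0.0003, 0.002, 0, 0], [1, -0.0009, 0.006, 0, 0], [1, -0.0014, 0.01, 0, 0], [1, -0.002, 0.014, 0, 0], [1, -0.0024, 0.017, 0, 0], [1, -0.0024, 0.017, 0, 0], [1, -0.0024, 0.017, 0.003, 0], [1, -0.0024, 0.017, 0.008, 0], [1, -0.0024, 0.017, 0.008, 0]])

```text
clock: 7.4
tcp_pos: [0.5983, -0.0016, 0.0545]
orientation: [-0.111, 1.567, 0.111]
contact_force: [-0.1, -0.6, 0.2]
grip_width: 0.0852
```

```bash
python3 - <<'E'
from h import *
st()
q=r.grab_frame("scene"); x=roller(q); print(x,"across",(x[0]-LC)@N)
E
```

```text
t 7.4 tcp [ 0.5983 -0.0016  0.0545] across -0.0324 along 0.0007 jawyaw 8.13 tilt 0.07 fx [ 0.0012  0.     -1.    ] F [-0.06 -0.59  0.21] M [-0.02 -0.01 -0.04]Traceback (most recent call last):
  File "<stdin>", line 3, in <module>
  File "h.py", line 37, in roller
    C=cloud(p); m=r.outline_of(p,"roller_center"); m=m[0]["mask"]; P=C[m&(p["z_map"]>0)]
                                                     ~^^^
IndexError: list index out of range
```

Emit:
play_rows(plan=[[1, 0.0022, -0.0154, 0, 0], [1, 0.0022, -0.0154, 0, 0], [1, 0.0022, -0.0154, -0.005, 0], [1, 0.0022, -0.0154, -0.0075, 0], [1, 0.0022, -0.0154, -0.008, 0], [1, 0.0022, -0.0154, -0.008, 0]])

```text
clock: 8.1
tcp_pos: [0.5999, -0.0174, 0.0467]
orientation: [-0.111, 1.568, 0.111]
contact_force: [-3.5, -1.5, 13.3]
grip_width: 0.0855
```

```bash
python3 - <<'E'
from h import *
st()
q=r.grab_frame("scene"); x=roller(q); print(x,"across",(x[0]-LC)@N)
E
```

```text
t 8.1 tcp [ 0.5999 -0.0174  0.0467] across -0.0482 along 0.0001 jawyaw 8.1 tilt -0.0 fx [-1.e-04  3.e-04 -1.e+00] F [-3.51 -1.53 13.26] M [-0.15  0.87 -0.01]
(array([ 0.59685952, -0.01013889]), np.float64(8.365153793526135), np.float64(0.02974027983160588), (np.float64(-0.08057545129345207), np.float64(0.06827999497742111)), 674) across -0.04057761727236018
```

Emit:
play_rows(plan=[[1, -0.0003, 0.002, 0, 0], [1, -0.0009, 0.006, 0, 0], [1, -0.0016, 0.011, 0, 0], [1, -0.0023, 0.016, 0, 0], [1, -0.003, 0.021, 0, 0], [1, -0.0037, 0.026, 0, 0], [1, -0.0044, 0.031, 0, 0], [1, -0.0044, 0.031, 0, 0], [1, -0.0044, 0.031, 0.004, 0], [1, -0.0044, 0.031, 0.008, 0]])

```text
clock: 9.2
tcp_pos: [0.5953, 0.0144, 0.0537]
orientation: [-0.112, 1.568, 0.112]
contact_force: [0.0, 0.5, 0.1]
grip_width: 0.0853
```

Emit:
play_rows(plan=[[1, 0.0021, -0.015, 0, 0], [1, 0.0021, -0.015, 0, 0], [1, 0.0021, -0.015, -0.005, 0], [1, 0.0021, -0.015, -0.0075, 0], [1, 0.0021, -0.015, -0.008, 0], [1, 0.0021, -0.015, -0.008, 0]])

```text
clock: 9.8
tcp_pos: [0.5976, -0.0014, 0.0466]
orientation: [-0.111, 1.568, 0.111]
contact_force: [-3.7, -1.4, 13.4]
grip_width: 0.0854
```

```bash
python3 - <<'E'
from h import *
st()
q=r.grab_frame("scene"); x=roller(q); print(x,"across",(x[0]-LC)@N)
E
```

```text
t 9.8 tcp [ 0.5976 -0.0014  0.0466] across -0.032 along 0.0001 jawyaw 8.09 tilt -0.01 fx [-2.e-04  3.e-04 -1.e+00] F [-3.7  -1.42 13.42] M [-0.21  0.96 -0.  ]
(array([0.59490823, 0.00611537]), np.float64(8.615356264029181), np.float64(0.029538633675039394), (np.float64(-0.07879958817818515), np.float64(0.06860998203595209)), 598) across -0.024210891650672417
```

Emit:
play_rows(plan=[[1, -0.0003, 0.002, 0, 0], [1, -0.0009, 0.006, 0, 0], [1, -0.0016, 0.011, 0, 0], [1, -0.0023, 0.016, 0, 0], [1, -0.003, 0.021, 0, 0], [1, -0.0036, 0.0255, 0, 0], [1, -0.0043, 0.03, 0, 0], [1, -0.0043, 0.03, 0, 0], [1, -0.0043, 0.03, 0.004, 0], [1, -0.0043, 0.03, 0.008, 0]])

```text
clock: 10.9
tcp_pos: [0.5931, 0.0294, 0.0535]
orientation: [-0.112, 1.569, 0.112]
contact_force: [0.5, 0.8, 0.2]
grip_width: 0.0853
```

```bash
python3 - <<'E'
from h import *
st()
for n in("scene","top"):
  p=r.grab_frame(n)
  print(n,[ (d["conf"],(ray(p,d["position"][0]*640,d["position"][1]*400,.032)[:2]-LC)@N) for d in r.pinpoint(p,"roller_center")[:2]])
  if len(r.outline_of(p,"roller_center")): x=roller(p); print(x,"across",(x[0]-LC)@N)
E
```

```text
t 10.9 tcp [0.5931 0.0294 0.0535] across -0.0009 along -0.0001 jawyaw 8.16 tilt -0.04 fx [-7.e-04  1.e-04 -1.e+00] F [0.49 0.76 0.19] M [-0.01 -0.04  0.01]
scene [(0.83, np.float64(-0.02049452008579389))]
(array([0.59264045, 0.02206985]), np.float64(8.137771336125502), np.float64(0.02980733054554039), (np.float64(-0.07917929925181418), np.float64(0.0687319129750883)), 694) across -0.008096061869636531
top []
```

Emit:
play_rows(plan=[[1, 0.0015, -0.0105, 0, 0], [1, 0.0015, -0.0105, -0.004, 0], [1, 0.0015, -0.0105, -0.0075, 0], [1, 0.0015, -0.0105, -0.008, 0], [1, 0.0015, -0.0105, -0.008, 0], [1, 0.001, -0.0067, -0.008, 0], [1, 0.0005, -0.003, -0.008, 0], [1, -0.0002, 0.0015, -0.008, 0], [1, -0.0005, 0.0037, -0.008, 0], [1, -0.0005, 0.0037, -0.008, 0]])

```text
clock: 12.25
tcp_pos: [0.5927, 0.0329, 0.0467]
orientation: [-0.111, 1.568, 0.112]
contact_force: [-3.8, -1.1, 13.5]
grip_width: 0.0853
```

Emit:
play_rows(plan=[[1, 0, 0, 0.003, 0], [1, 0, 0, 0.02, 0], [1, 0, 0, 0.06, 0], [1, 0, -0.05, 0.1, 0], [1, 0, -0.1, 0.12, 0], [1, 0, -0.15, 0.12, 0], [1, 0, -0.2, 0.12, 0], [1, 0, -0.25, 0.12, 0], [1, 0, -0.28, 0.12, 0]])

```text
clock: 13.15
tcp_pos: [0.5925, -0.2495, 0.1657]
orientation: [-0.111, 1.568, 0.111]
contact_force: [2.2, 0.5, 0.1]
grip_width: 0.0856
```

```bash
cat >> h.py <<'E'
def look(i):
    st()
    for n in("scene","top"):
      p=r.grab_frame(n)
      cv2.imwrite(f"pics/{n}{i}.png",cv2.resize(p["pixels"][90:270,180:420] if n=="top" else p["pixels"][130:310,220:460],(800,600),interpolation=cv2.INTER_CUBIC))
      if len(r.outline_of(p,"roller_center")):
        x=roller(p); e=x[0]-LC; print(n,x,"across",(e@N).round(4),"along",(e@D).round(4))
        m=r.outline_of(p,"roller_center")[0]["mask"]; ys,xs=np.nonzero(m); e=ray(p,xs.mean(),ys.mean(),.034)[:2]-LC; print("  mask centroid across",(e@N).round(4),"along",(e@D).round(4))
    return p
E
python3 - <<'E'
from h import *
look("5")
E
```

```text
t 13.15 tcp [ 0.5925 -0.2495  0.1657] across -0.2769 along -0.0402 jawyaw 8.11 tilt 0.01 fx [ 2.e-04 -1.e-04 -1.e+00] F [2.2  0.55 0.07] M [ 0.01 -0.01  0.02]
scene (array([0.59248082, 0.02958216]), np.float64(8.487446765455939), np.float64(0.02977960877211296), (np.float64(-0.07754475174917334), np.float64(0.06835957234686017)), 683) across -0.0006 along -0.0006
  mask centroid across -0.0046 along 0.0044
top (array([0.5854141, 0.0301289]), np.float64(8.532466336342294), np.float64(0.03142529925921132), (np.float64(-0.07333197778078421), np.float64(0.07391845616668961)), 780) across 0.0009 along -0.0075
  mask centroid across 0.0009 along -0.0073
```

View pics/top5.png

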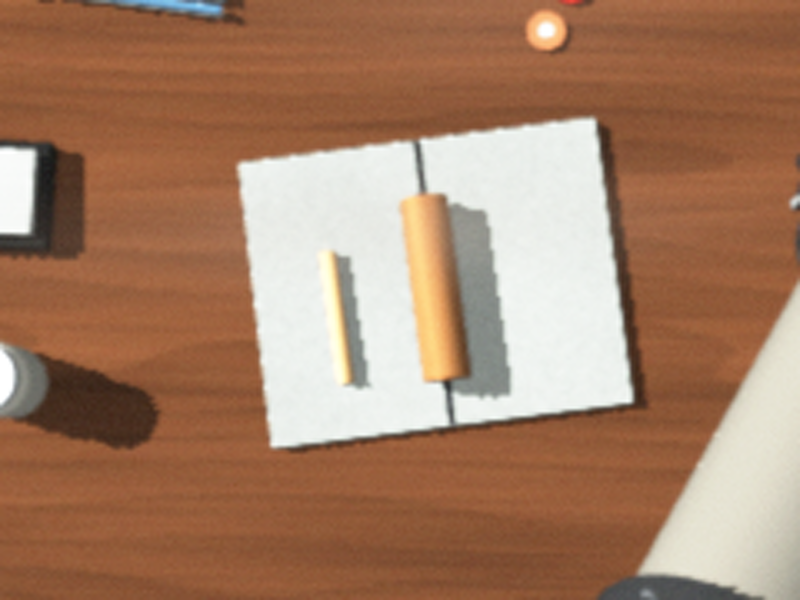

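View pics/scene5.png

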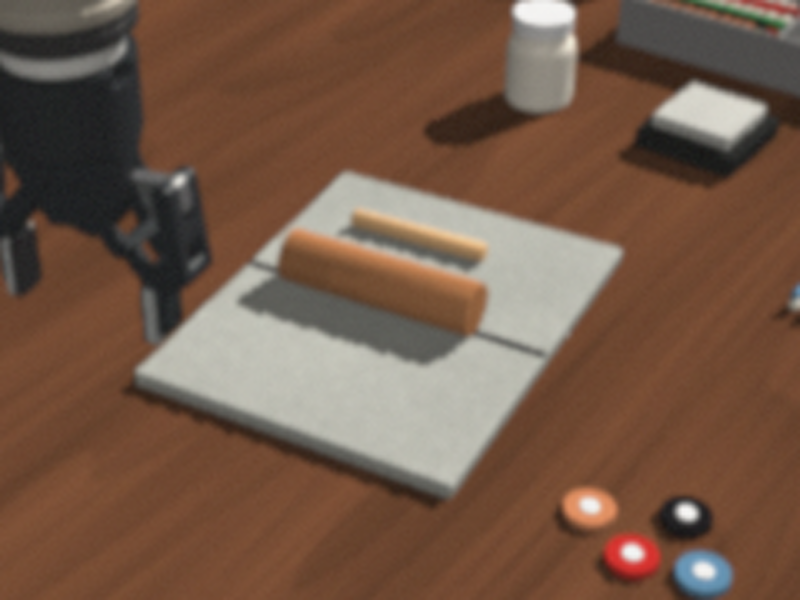

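```bash
python3 - <<'E'
from h import *
p=r.grab_frame("top"); x=roller(p); e=x[0]-LC; print(x[1],(e@N).round(4))
d=r.pinpoint(p,"dowel_center"); print([ray(p,k["position"][0]*640,k["position"][1]*400,.019).round(4) for k in d[:1]])
print(np.abs(r.get_obs()["qvel"]).max())
r.hand_in()
E
```

```text
h.py:42: RuntimeWarning: Mean of empty slice.
  x0=P[:,0].mean(); s=least_squares(lambda q:res([x0,q[0],q[1],q[2]]),[np.median(P[:,1]),0,.032],loss="soft_l1",f_scale=.002)
  ret = ret.dtype.type(ret / rcount)
  return _methods._mean(a, axis=axis, dtype=dtype,
Traceback (most recent call last):
  File "h.py", line 42, in roller
    x0=P[:,0].mean(); s=least_squares(lambda q:res([x0,q[0],q[1],q[2]]),[np.median(P[:,1]),0,.032],loss="soft_l1",f_scale=.002)
                        ~~~~~~~~~~~~~^^^^^^^^^^^^^^^^^^^^^^^^^^^^^^^^^^^^^^^^^^^^^^^^^^^^^^^^^^^^^^^^^^^^^^^^^^^^^^^^^^^^^^^^^^
ValueError: Initial guess is outside of provided bounds
```

The outline network returned a mask of something else (no points at roller height), so I'll look again before handing in.

```bash
python3 - <<'E'
from h import *
p=r.grab_frame("top")
try:
    x=roller(p); e=x[0]-LC; print(x[1],(e@N).round(4),(e@D).round(4))
except Exception as ex: print("fail",ex)
d=r.pinpoint(p,"dowel_center"); print([ray(p,k["position"][0]*640,k["position"][1]*400,.019).round(4) for k in d[:1]])
a=cv2.imread("pics/top5.png"); b=cv2.resize(p["pixels"][90:270,180:420],(800,600),interpolation=cv2.INTER_CUBIC)
print("diff to last look, board area",np.abs(a.astype(int)-b)[100:460,220:640].mean(), np.abs(r.get_obs()["qvel"]).max())
E
```

```text
8.712479978125412 0.0011 -0.0071
[array([0.5597, 0.1088, 0.019 ])]
diff to last look, board area 1.1825727513227513 0.004654275834848245
```

```bash
python3 - <<'E'
from h import *
p=r.grab_frame("top"); a=cv2.imread("pics/top0.png").astype(int)
d=np.abs(a-p["pixels"])[:, :]
print("dowel",d[160:210,270:295].mean(),"jar/block",d[130:220,160:205].mean())
print(r.hand_in())
E
```

```text
dowel 5.272 jar/block 4.623045267489712
the job is handed in; nothing more can be done
None
```

The roller now lies along the black line, centred over it to within about 1 mm, and the job is handed in.

**How it rolled:** I rested the two open fingertips on top of the roller with about 5–14 N and rolled it about 55 mm in four strokes. Between strokes I lifted only the hand. In the first stroke the hand moved 14.3 mm and the roller moved 7.2 mm. Later strokes kept about that 2:1 ratio, which means rolling without slipping. The roller was never lifted or gripped.

**Last checks**
- **Across the line:** the roller axis is about 1 mm off by the top camera, and -0.6 mm by the scene camera.
- **Angle:** the roller reads 8.5–8.7° and the line 8.15°, so they differ by about half a degree. Part of that may be measurement noise.
- **Along the line:** the roller's middle is about 7 mm from the line's middle, as it was at the start. I did not slide it lengthwise.
- **Dowel, jar and block:** they look unmoved between the first and last top pictures. The point network put the dowel 7 mm from its first reading, but the picture showed no shift, so I treated that as network error.
- **Hammer:** I did not check it at the end. The hand's last move, at about 0.17 m height, stopped short of it.

The outline network failed twice, once during the strokes and once just before hand-in. I looked again before handing in, at about 13 s of the 48 s, with the arm clear of everything.

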